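Lay the spacer bar flush along the pan rim in a pizza topping rail

ROBOT

A 6-joint arm with a two-finger parallel gripper is mounted at the origin on the work surface. World frame = base frame: x ahead of the robot, y to its left, z up, the work surface at z = 0. Lengths are in mm, angles in rad, forces in N, time in s.
With the tool pointing down it reaches from about 275 to 750 mm from the base axis. Payload 10.2 kg.
Tool frame: the origin (TCP) lies on the front face of the gripper's body, between the roots of the fingers; the fingertips stand 73 mm ahead of it and the grasp point (between the pads) lies 54 mm ahead of it; z points along the fingers, y is the line along which they close (so a half turn about z gives the same grasp; the last joint's range is limited). The gripper opens to 85 mm and grips with 20 to 120 N. Pads are 22 mm wide; open, the fingers measure 114 mm over their backs; the gripper's body (76 mm by 85 mm) begins 54 mm behind the grasp point. The pads swing forward as they close: fully open they stand 13 mm farther back than shut.
Start: joints at [1.111, 0.313, 1.498, -0, 1.331, -0.223], TCP at [123.174, 510.353, 303.894] pointing down, gripper open.
Joint ranges: [-2.94, 2.94], [-0.97, 2.17], [0.19, 2.56], [-1.23, 4.37], [0.02, 3.11], [-2.88, 2.88]. Speed limits (rad/s): [2.39, 2.39, 3.01, 3.14, 3.14, 3.14].

INTERFACE

Orientations are given as a unit quaternion [w, x, y, z].
In Python, from rig import * gives the robot as it stands.
- The arm moves only by the tool step_arm, never from a script. Its argument "plan" is a list of rows, each an object with "offset": the shift along the tool's x, y, z in cm, a list of three; "rot": the turn, a rotation vector about the tool's x, y, z in degrees, a list of three; "gripper": the finger opening in cm, from 0 to 8.54. In form: [{"offset": [x, y, z], "rot": [wx, wy, wz], "gripper": gripper}, ...]. A call has 1 to 12 rows; each row is the pose to reach, as a shift and turn from the pose commanded when the call began, along the tool's axes at that moment; what a row does not reach only later rows make up. A row lasts 1/10 s, in which the tool goes at most 50 mm and 8.59 degrees, less where a joint would pass 70% of its speed; a pose out of reach is approached as far as the arm can. A call with a gripper value outside its range is refused whole. The fingers move at their own pace and stop on an object; "squeeze" is the grip in N (left out, the last holds). Time passes only in rows, so rows that repeat a pose let the fingers close. It gives the time, the measured TCP pose, the force, the opening and the grip force at its end, in the units of the state.
- sense(): the state, without advancing time (a new reading comes with each control period).
- capture(name): name is "side" or "top" or "wrist"; returns a dict with "color" (480x640x3 uint8, red, green, blue), "depth" (480x640 float32, mm along the optical axis (not along the pixel's ray), 0 where there is no reading), "vertical_fov" (degrees; the focal length in pixels is half the picture's height over the tangent of half this angle, whatever the lens; pixels are square), "cx", "cy" (the principal point, pixels), "rvec" (rotation vector, rad) and "tvec" (3), from world to camera coordinates, as OpenCV has them; the wrist camera has in their place "mount" (4x4, takes a point from camera to tool coordinates, whose origin is the TCP and whose axes are the flange's). Camera axes: x right, y down, z forward; pixel columns grow to the right and rows downward; lengths in mm; the calibration is good to about 2 mm. A picture is of the moment at which its call begins: read the wrist's pose just before it.
- finish_job(): hands the job in; it is judged then, once.
The state is a dict: "time_s": time; "joints": joint angles; "dq": joint speeds; "tau": joint torques, N m; "eef_pos": TCP position; "ee_rot": TCP orientation; "force": force on the tool from outside, world axes, zero at the start; "wrist_torque": the same for the moment, N m; "grip_width": opening from 0.0 (shut) to 1.0 (fully open); "grip_force": force on a finger pad.
Only numpy, scipy, OpenCV 4.12 (cv2) and the standard library are available. Lean on these libraries where they do the work, as an engineer would, in place of code of your own. Each camera call takes 0.05 s, during which the arm holds its last target. There are 200 camera calls.

TASK

Get the topping rail ready for its next pan: pick up the steel spacer bar from the cutting board and lay it level across the open well, one end down on the front ledge and the other on the back ledge, then press it up gently until its whole length is flush against the right-hand rim of the pan with the red lid. That pan must stay where it is: do not shove it, bump the wire shelf above it, or disturb the other pan, the knife, the shaker or the clear tub, and leave the bar lying there.

Things in the scene. Friction and masses are not known exactly. Their poses are not given: they have to be found in the camera images.
- bar: straight stainless steel spacer bar, 265 long (its x) x 22 wide (y) x 18 high (z), 0.18 to 0.28 kg, the same either way round. Origin: middle of its underside. The last 16.5 mm at each end is a lug only 8 thick, flush with the top. The lugs rest on the rail's ledges; the middle 232 mm hangs between them. It starts right way up on the white board, its length within 40 degrees of straight ahead
- bar_a (a point): middle of the bar's end face at its -x end, level with the underside of the lug: (-132.5, 0, 10) mm in the bar's frame
- bar_b (a point): middle of the bar's end face at its +x end, level with the underside of the lug: (132.5, 0, 10) mm in the bar's frame
- board: white plastic cutting board, fixed on the counter to the right of the rail, 460 x 320 x 18 mm. Origin at the centre of its underside (z = 0)
- rail: refrigerated topping rail, a fixed steel trough on the counter, turned by up to 3 degrees. Origin: on the counter, under the right-hand end of its well, midway front to back; x points to the back, y to the left along the rail. The well runs from y = 0 to 1050 mm; between the ledges it is open from x = -122 to +122 mm and 85 mm deep. The deck round it is 111 mm high, out to x = +-165 and y = -30
- ledge_front (a point): on top of the front ledge, 105 mm above the counter, at its outer edge and the well's right-hand end (rail frame x = -136.5, y = 0). The ledge is 14.5 mm deep and runs along the whole well; outside it the deck stands 6 mm higher. A 265 mm bar centred between the two decks has 4 mm of play at each end
- ledge_back (a point): the same point on the back ledge (rail frame x = +136.5, y = 0), 105 mm above the counter
- pan: steel pan with flat red lid and small knob, 265 (x) x 162 (y) mm over its rim, loose, 1.3 to 2.1 kg, hanging in the well with its rim on both ledges. Origin: its centre at the underside of the rim, 105 mm above the counter; axes as the rail's within 1 degree. Knob's top 26 mm above the origin. The well is empty for over 190 mm to its right. A push of 4 N does not move it, a hard one does
- pan_edge (a point): middle of the straight right-hand edge of that pan's rim, against which the bar goes: (0, -81, 4) mm in the pan's frame. The rim is 265 long and 8 high; the pan's body below it is 16 mm further in
- pan2: the same kind of pan with a grey lid, loose, directly to the left of the red-lidded one (rims 4 mm apart). Leave alone
- shelf: fixed white wire shelf over the rail; origin and axes are the rail's. Its deck lies 304 to 317 mm above the counter, from x = -50 to +130 and y = -16 to 1066 mm, on two posts 18 mm thick at x = 150, y = -12 and 1062; boxes lie on its left part. A gripper pointing straight down onto the middle of a laid bar would hit it; leaning back towards the robot by 30 to 45 degrees clears it
- shelf_edge (a point): underside of the shelf's front edge at its right-hand end: (-50, 0, 304) mm in the rail's frame
- knife: chef's knife with black handle, 320 x 36 x 18 mm, loose on the right of the board; origin at the underside near mid-length, x towards the tip. Leave alone
- shaker: closed seasoning shaker with red cap, 58 diameter x 125 high, standing loose beside the far left corner of the board; origin at the centre of its underside. Leave alone
- tub: open clear plastic tub, 176 x 108 x 65 mm, loose on the counter in front of the rail; origin at the centre of its underside. Leave alone

How it is judged:
By the outcome, as a careful person would: the job done as asked, in the order asked, and still so for the second after the job is handed in, with the robot touching nothing.
It also fails if it takes over 67 s, if anything falls off the work surface, if the arm or the gripper's body presses on something with over 40 N, if the wrist force passes 120 N, or if a joint passes its speed limit or range.

## Working session

There is one attempt and no reset: what is moved stays moved. The work goes in short steps, Python scripts to look and compute and a tool call to move; the robot and the scene stay as the last step left them, time stands still between calls to the robot, and variables do not carry over. Pictures are saved under pics/ and viewed, at most 10 in all, crops included, and the job is handed in when it is done.

Besides the shell and the picture viewer there is one more tool, called as a command line: name --argument value ..., lists and objects as JSON in quotes. step_arm: Moves the arm, as the interface text tells. Its arguments: {"type":"object","properties":{"plan":{"type":"array"},"squeeze":{"type":"number"}},"required":["plan"]}

```bash
mkdir -p pics; ls
cat > h.py <<'E'
from rig import *
import numpy as np, cv2
from scipy.spatial.transform import Rotation as R
def rot(q): return R.from_quat([q[1],q[2],q[3],q[0]])
def cam(name):
    s=sense(); c=capture(name)
    f=240/np.tan(np.radians(c["vertical_fov"])/2)
    if name=="wrist":
        T=np.eye(4);T[:3,:3]=rot(s["ee_rot"]).as_matrix();T[:3,3]=s["eef_pos"]
        M=T@np.array(c["mount"])
    else:
        E=np.eye(4);E[:3,:3]=cv2.Rodrigues(np.array(c["rvec"],float))[0];E[:3,3]=np.ravel(c["tvec"]);M=np.linalg.inv(E)
    c.update(f=f,M=M); return c
def cloud(c):
    v,u=np.mgrid[0:480,0:640]; d=c["depth"]
    P=np.stack([(u-c["cx"])/c["f"]*d,(v-c["cy"])/c["f"]*d,d],-1)
    W=P@c["M"][:3,:3].T+c["M"][:3,3]; W[d<=0]=np.nan; return W
def ray(c,uv,z):
    uv=np.atleast_2d(uv).astype(float)
    D=np.c_[(uv[:,0]-c["cx"])/c["f"],(uv[:,1]-c["cy"])/c["f"],np.ones(len(uv))]@c["M"][:3,:3].T
    o=c["M"][:3,3]; return o+D*((z-o[2])/D[:,2])[:,None]
def save(c,n): cv2.imwrite("pics/"+n,c["color"][:,:,::-1])
E
python3 - <<'E'
from h import *
for n in ("top","side"):
    c=cam(n); save(c,n+"1.png"); np.savez("c_"+n,**{k:c[k] for k in("color","depth","cx","cy","f","M")})
    print(n,c["M"].round(2).tolist(),c["f"],c["cx"],c["cy"])
s=sense();print(s["eef_pos"],s["ee_rot"],s["force"])
E
```

```text
pics
top [[-0.0, -0.99, 0.15, 308.99], [-1.0, 0.0, 0.0, -89.61], [-0.0, -0.15, -0.99, 1498.9], [0.0, 0.0, 0.0, 1.0]] 472.0755472064691 315.45699006444494 232.38881241958728
side [[0.94, -0.27, 0.2, 219.44], [-0.34, -0.72, 0.61, -1013.1], [-0.02, -0.64, -0.77, 1372.29], [0.0, 0.0, 0.0, 1.0]] 610.4091837810778 316.3868807355075 246.2971187794854
[123.10103598 510.20776083 303.40330692] [-1.96615847e-04  1.18120546e-01  9.92999099e-01 -5.36535172e-04] [-0.15118967 -1.04558766 -0.38722574]
```

View pics/top1.png

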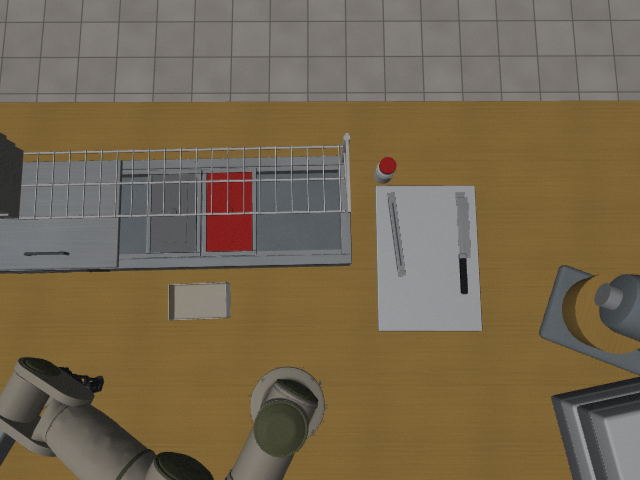

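View pics/side1.png

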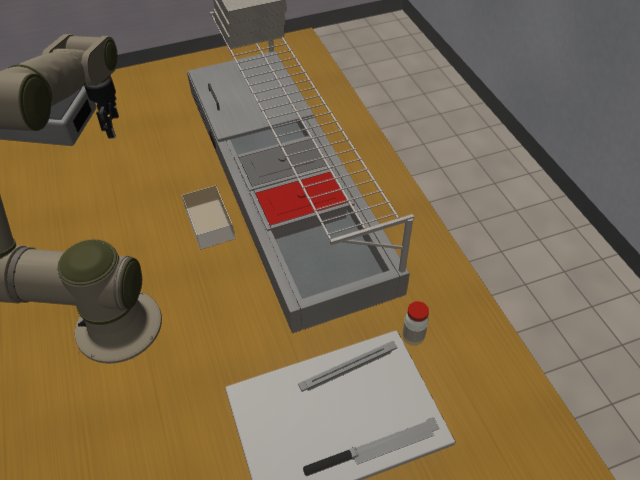

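The top view shows the bar on the board from about (391,193) to (402,276), the red lid at columns 205–253 and rows 172–251, and the rail's right front corner near (350,263). The side view shows the same layout, with the bar from (303,386) to (395,346) and the pan's right rim running from about (268,226) to (350,200).

Run:
```python
from h import *
for n in ("top","side"):
    c=dict(np.load(f"c_{n}.npz")); im=c["color"].astype(int); W=cloud(c)
    hsv=cv2.cvtColor(c["color"],cv2.COLOR_RGB2HSV)
    # bar: points over board by height / colour
    reg=np.zeros((480,640),bool)
    if n=="top": reg[188:285,383:415]=1
    else: reg[338:395,292:402]=1
    m=reg&(hsv[...,2]<205)&(hsv[...,1]<40)
    N,l,st,ce=cv2.connectedComponentsWithStats(m.astype(np.uint8)); k=1+st[1:,4].argmax()
    v,u=np.where(l==k); P=ray(c,np.c_[u,v],36)[:,:2]
    r=cv2.minAreaRect(P.astype(np.float32)); print(n,"bar",r,"depthz",np.nanmedian(W[l==k][:,2]))
    red=(hsv[...,1]>150)&((hsv[...,0]<8)|(hsv[...,0]>172))&(W[...,2]<135)
    N,l,st,ce=cv2.connectedComponentsWithStats(cv2.morphologyEx(red.astype(np.uint8),cv2.MORPH_CLOSE,np.ones((5,5)))); k=1+st[1:,4].argmax()
    ok=(l==k)&red; print("lid z",np.nanmedian(W[ok][:,2]))
    v,u=np.where(ok);P=ray(c,np.c_[u,v],np.nanmedian(W[ok][:,2]))[:,:2];r=cv2.minAreaRect(P.astype(np.float32));print("lid",r,cv2.boxPoints(r).round(1).tolist())
    # deck: front strip z~111
    d=(abs(W[...,2]-111)<7)&(W[...,0]<480)&(W[...,1]>-80)&(W[...,1]<250)
    X=W[d]; 
    if len(X): 
        print("deck n",len(X),"z",np.median(X[:,2]))
        for y in range(-40,240,40):
            q=X[abs(X[:,1]-y)<8]; 
            if len(q): print(y,np.percentile(q[:,0],[2,50,98]).round(1))
c=cam("wrist");print(np.array(capture("wrist")["mount"]).round(2).tolist())
```

```text
top bar ((515.6067504882812, -346.8583984375), (98.37043762207031, 305.3363342285156), 88.66808319091797) depthz 19.435571144268124
lid z 114.64084406934614
lid ((579.8457641601562, 172.281494140625), (237.09280395507812, 133.04696655273438), 1.0127410888671875) [[460.1000061035156, 236.6999969482422], [462.5, 103.69999694824219], [699.5, 107.9000015258789], [697.2000122070312, 240.89999389648438]]
deck n 1858 z 111.43464215145548
-40 [420.2 437.8 462.4]
0 [420.7 438.3 459.5]
40 [420.5 435.3 458.6]
80 [417.7 437.2 459.6]
120 [417.9 445.  477.3]
160 [418.1 447.5 477. ]
200 [415.1 445.2 479.8]
side bar ((517.7898559570312, -342.74664306640625), (153.17788696289062, 272.51519775390625), 69.49163055419922) depthz 17.663769528089233
lid z 112.34026035167608
lid ((575.9689331054688, 169.63153076171875), (233.15757751464844, 134.33203125), 1.257648229598999) [[457.8999938964844, 234.1999969482422], [460.8999938964844, 99.9000015258789], [694.0, 105.0], [691.0, 239.3000030517578]]
deck n 1644 z 109.56874190572717
-40 [-57.4 430.9 459.4]
0 [418.9 437.5 459.6]
40 [418.3 435.4 458.2]
80 [417.2 437.2 477.4]
120 [416.4 448.5 478.6]
160 [415.5 446.7 478.8]
200 [415.3 445.7 478.3]
[[0.0, -0.96, -0.29, 74.93], [1.0, 0.0, 0.0, -1.28], [-0.0, -0.29, 0.96, -70.2], [0.0, 0.0, 0.0, 1.0]]
```

```bash
cat >> h.py <<'E'
def pose(p,b,t):
    """grasp point p, bar direction angle b (rad, world yaw of +x-ish), lean t deg -> TCP, R"""
    Rz=R.from_euler('z',b)*R.from_euler('y',-t,degrees=True)*R.from_matrix(np.diag([-1.,1,-1]))
    return Rz
def move(p,Rt,dist=54):
    s=sense();R0=rot(s["ee_rot"]);p0=np.array(s["eef_pos"])
    tcp=np.array(p)-Rt.apply([0,0,dist])
    print("tcp",tcp.round(1),"offset cm",(R0.inv().apply(tcp-p0)/10).round(2),"rot deg",np.degrees((R0.inv()*Rt).as_rotvec()).round(2))
E
python3 - <<'E'
from h import *
c=dict(np.load("c_top.npz"))
P=ray(c,[(391,193),(402,276)],36);print(P.round(1))
m=P.mean(0);d=P[0]-P[1];b=np.arctan2(d[1],d[0]);print(m,np.degrees(b))
move([m[0],m[1],236],pose(0,b,0))
E
```

```text
[[ 651.1 -326.2   36. ]
 [ 388.6 -353.4   36. ]]
[ 519.80920826 -339.77119504   36.        ] 5.918727384604715
tcp [ 519.8 -339.8  290. ] offset cm [-58.5  -73.32   1.4 ] rot deg [ -0.04  -0.02 -19.49]
```

step_arm --plan '[{"offset": [-58.5,-73.3,1.4],"rot": [0,0,-19.5],"gripper": 8.5},{"offset": [-58.5,-73.3,1.4],"rot": [0,0,-19.5],"gripper": 8.5},{"offset": [-58.5,-73.3,1.4],"rot": [0,0,-19.5],"gripper": 8.5},{"offset": [-58.5,-73.3,1.4],"rot": [0,0,-19.5],"gripper": 8.5},{"offset": [-58.5,-73.3,1.4],"rot": [0,0,-19.5],"gripper": 8.5},{"offset": [-58.5,-73.3,1.4],"rot": [0,0,-19.5],"gripper": 8.5},{"offset": [-58.5,-73.3,1.4],"rot": [0,0,-19.5],"gripper": 8.5},{"offset": [-58.5,-73.3,1.4],"rot": [0,0,-19.5],"gripper": 8.5},{"offset": [-58.5,-73.3,1.4],"rot": [0,0,-19.5],"gripper": 8.5},{"offset": [-58.5,-73.3,1.4],"rot": [0,0,-19.5],"gripper": 8.5},{"offset": [-58.5,-73.3,1.4],"rot": [0,0,-19.5],"gripper": 8.5},{"offset": [-58.5,-73.3,1.4],"rot": [0,0,-19.5],"gripper": 8.5}]'

```text
time_s: 1.4
eef_pos: [374.4, -28.8, 295.2]
ee_rot: [0.0, -0.051, 0.999, -0.0]
force: [0.8, 1.2, 0.4]
grip_width: 0.995
grip_force: 0.0
```

step_arm --plan '[{"offset": [-11.3,-32.4,0.5],"rot": [0,0,0],"gripper": 8.5},{"offset": [-11.3,-32.4,0.5],"rot": [0,0,0],"gripper": 8.5},{"offset": [-11.3,-32.4,0.5],"rot": [0,0,0],"gripper": 8.5},{"offset": [-11.3,-32.4,0.5],"rot": [0,0,0],"gripper": 8.5},{"offset": [-11.3,-32.4,0.5],"rot": [0,0,0],"gripper": 8.5},{"offset": [-11.3,-32.4,0.5],"rot": [0,0,0],"gripper": 8.5},{"offset": [-11.3,-32.4,0.5],"rot": [0,0,0],"gripper": 8.5},{"offset": [-11.3,-32.4,0.5],"rot": [0,0,0],"gripper": 8.5},{"offset": [-11.3,-32.4,0.5],"rot": [0,0,0],"gripper": 8.5},{"offset": [-11.3,-32.4,0.5],"rot": [0,0,0],"gripper": 8.5}]'

```text
time_s: 2.4
eef_pos: [519.8, -336.3, 290.3]
ee_rot: [-0.0, -0.052, 0.999, 0.0]
force: [-0.1, 0.7, 0.2]
grip_width: 0.996
grip_force: 0.0
```

Run:
```python
from h import *
print(sense()["eef_pos"])
c=cam("wrist"); save(c,"w1.png"); np.savez("c_w1",**{k:c[k] for k in("color","depth","cx","cy","f","M")})
W=cloud(c)
m=(W[...,2]>29)&(W[...,2]<45)&(abs(W[...,1]+340)<60)&(W[...,0]>360)
N,l,st,ce=cv2.connectedComponentsWithStats(m.astype(np.uint8));k=1+st[1:,4].argmax()
v,u=np.where(l==k);P=ray(c,np.c_[u,v],36)
print(st[k],np.nanmedian(W[l==k][:,2]),cv2.minAreaRect(P[:,:2].astype(np.float32)))
b=W[(W[...,2]>10)&(W[...,2]<26)];print("board z",np.median(b[:,2]))
```

```text
[ 519.78902028 -336.31918932  290.3020472 ]
[ 300   51   28  290 7105] 36.24914006114665 ((519.2578125, -341.2154235839844), (263.0685729980469, 21.916040420532227), 6.173523902893066)
board z 18.252541125364246
```

View pics/w1.png

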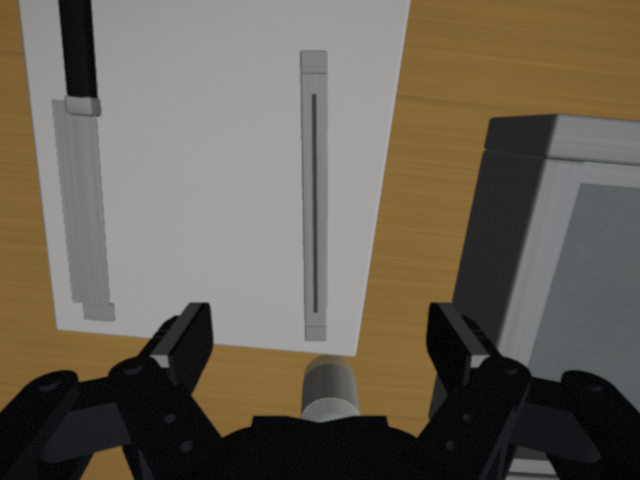

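The wrist view shows the bar lying straight between the fingers from (314,50) to (316,340). The knife is on the left of the picture, the rail on the right, and the shaker is at the bottom near (330,385).

Run:
```python
from h import *
b=np.radians(6.17);p=np.array([519.3,-341.2,0])-25*np.array([np.cos(b),np.sin(b),0])
Rt=pose(0,b,35)
move(p+[0,0,110],Rt);move(p+[0,0,42],Rt)
```

```text
tcp [ 463.7 -347.2  154.2] offset cm [ 5.71 -0.51 13.64] rot deg [ -0.06 -34.99  -0.17]
tcp [ 463.7 -347.2   86.2] offset cm [ 5.71 -0.51 20.44] rot deg [ -0.06 -34.99  -0.17]
```

step_arm --plan '[{"offset": [5.7,-0.5,5.0],"rot": [0,-35,0],"gripper": 5.5},{"offset": [5.7,-0.5,10.0],"rot": [0,-35,0],"gripper": 5.5},{"offset": [5.7,-0.5,13.6],"rot": [0,-35,0],"gripper": 5.5},{"offset": [5.7,-0.5,13.6],"rot": [0,-35,0],"gripper": 5.5},{"offset": [5.7,-0.5,13.6],"rot": [0,-35,0],"gripper": 5.5},{"offset": [5.7,-0.5,13.6],"rot": [0,-35,0],"gripper": 5.5},{"offset": [5.7,-0.5,13.6],"rot": [0,-35,0],"gripper": 5.5}]'

```text
time_s: 3.15
eef_pos: [520.7, -333.0, 200.3]
ee_rot: [0.265, -0.026, 0.964, 0.012]
force: [-0.9, -0.3, -0.3]
grip_width: 0.641
grip_force: 0.0
```

Run:
```python
from h import *
b=np.radians(6.17);p=np.array([519.3,-341.2,0])-25*np.array([np.cos(b),np.sin(b),0])
Rt=pose(0,b,35)
move(p+[0,0,50],Rt);move(p+[0,0,42],Rt)
print(sense()["grip_width"])
c=cam("wrist"); save(c,"w2.png");W=cloud(c)
m=(W[...,2]>29)&(W[...,2]<45)&(abs(W[...,1]+340)<40)&(W[...,0]>360)
N,l,st,ce=cv2.connectedComponentsWithStats(m.astype(np.uint8));k=1+st[1:,4].argmax()
v,u=np.where(l==k);P=ray(c,np.c_[u,v],36);print(cv2.minAreaRect(P[:,:2].astype(np.float32)))
```

```text
tcp [ 463.7 -347.2   94.2] offset cm [10.37 -1.19  6.16] rot deg [-1.16 -4.27 -2.75]
tcp [ 463.7 -347.2   86.2] offset cm [10.78 -1.2   6.85] rot deg [-1.16 -4.27 -2.75]
0.6407798301044527
((560.0531005859375, -336.8446960449219), (182.38868713378906, 21.895538330078125), 6.192596912384033)
```

View pics/w2.png

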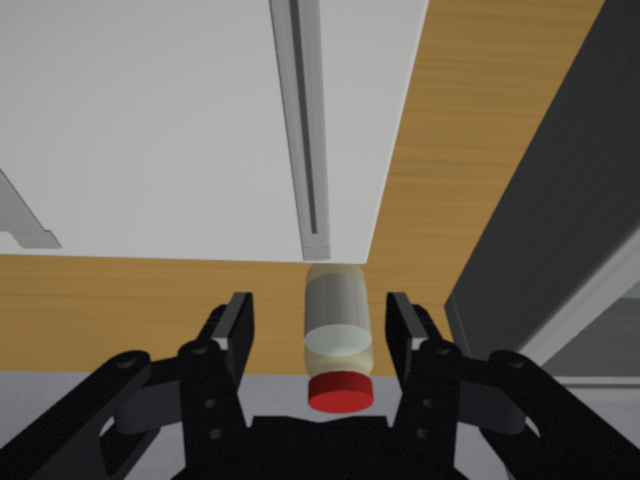

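step_arm --plan '[{"offset": [8.8,-1.2,3.6],"rot": [-1.2,-4.3,-2.7],"gripper": 5.5},{"offset": [8.8,-1.2,3.6],"rot": [-1.2,-4.3,-2.7],"gripper": 5.5},{"offset": [8.8,-1.2,3.6],"rot": [-1.2,-4.3,-2.7],"gripper": 5.5},{"offset": [8.8,-1.2,3.6],"rot": [-1.2,-4.3,-2.7],"gripper": 5.5},{"offset": [8.8,-1.2,3.6],"rot": [-1.2,-4.3,-2.7],"gripper": 5.5},{"offset": [8.8,-1.2,3.6],"rot": [-1.2,-4.3,-2.7],"gripper": 5.5},{"offset": [8.8,-1.2,3.6],"rot": [-1.2,-4.3,-2.7],"gripper": 5.5},{"offset": [8.8,-1.2,3.6],"rot": [-1.2,-4.3,-2.7],"gripper": 5.5}]'

```text
time_s: 4.0
eef_pos: [537.4, -329.9, 181.1]
ee_rot: [0.266, -0.026, 0.964, 0.015]
force: [0.4, -0.9, -0.2]
grip_width: 0.644
grip_force: 0.0
```

Run:
```python
from h import *
b=np.radians(6.17);p=np.array([519.3,-341.2,0])-25*np.array([np.cos(b),np.sin(b),0])
Rt=pose(0,b,35)
move(p+[0,0,80],Rt);move(p+[0,0,50],Rt);move(p+[0,0,42],Rt)
print(sense()["joints"])
```

```text
tcp [ 463.7 -347.2  124.2] offset cm [ 9.31 -1.38  1.04] rot deg [-0.8  -4.13 -2.81]
tcp [ 463.7 -347.2   94.2] offset cm [10.85 -1.43  3.61] rot deg [-0.8  -4.13 -2.81]
tcp [ 463.7 -347.2   86.2] offset cm [11.26 -1.44  4.3 ] rot deg [-0.8  -4.13 -2.81]
[-0.86026791  0.54101455  1.57536927  0.62354831  0.79176171 -2.87980671]
```

Run:
```python
from h import *
s=sense();j=np.array(s["joints"]);T=rot(s["ee_rot"])
A=lambda j1,a:R.from_euler('z',j1)*R.from_euler('y',a)
Q=A(j[0],j[1]+j[2])*R.from_euler('ZYZ',j[3:])
print((Q.inv()*T).as_matrix().round(3).tolist())
C=Q.inv()*T
for t in (15,20,25,30):
  for yaw in (6.17,):
    for j1 in (-.62,-.68):
      for a in (2.1,2.3,2.5):
        e=(A(j1,a).inv()*pose(0,np.radians(yaw),t)*C.inv()).as_euler('ZYZ')
        print(t,j1,a,e.round(2))
```

```text
[[0.0, -1.0, 0.0], [1.0, 0.0, -0.0], [0.0, 0.0, 1.0]]
15 -0.62 2.1 [ 0.23  0.86 -2.43]
15 -0.62 2.3 [ 0.28  0.66 -2.51]
15 -0.62 2.5 [ 0.39  0.47 -2.63]
15 -0.68 2.1 [ 0.24  0.87 -2.5 ]
15 -0.68 2.3 [ 0.3   0.68 -2.58]
15 -0.68 2.5 [ 0.4   0.49 -2.7 ]
20 -0.62 2.1 [ 0.32  0.8  -2.5 ]
20 -0.62 2.3 [ 0.41  0.62 -2.6 ]
20 -0.62 2.5 [ 0.57  0.44 -2.79]
20 -0.68 2.1 [ 0.34  0.82 -2.56]
20 -0.68 2.3 [ 0.42  0.63 -2.67]
20 -0.68 2.5 [ 0.58  0.46 -2.86]
25 -0.62 2.1 [ 0.42  0.75 -2.57]
25 -0.62 2.3 [ 0.54  0.58 -2.72]
25 -0.62 2.5 [ 0.77  0.42 -2.98]
25 -0.68 2.1 [ 0.44  0.77 -2.64]
25 -0.68 2.3 [ 0.56  0.6  -2.79]
25 -0.68 2.5 [ 0.78  0.44 -3.04]
30 -0.62 2.1 [ 0.54  0.71 -2.65]
30 -0.62 2.3 [ 0.7   0.54 -2.85]
30 -0.62 2.5 [0.99 0.41 3.11]
30 -0.68 2.1 [ 0.56  0.74 -2.72]
30 -0.68 2.3 [ 0.71  0.57 -2.91]
30 -0.68 2.5 [0.98 0.44 3.06]
```

step_arm --plan '[{"offset": [4,0,-3],"rot": [0,0,8],"gripper": 5.5},{"offset": [4,0,-3],"rot": [0,0,16],"gripper": 5.5},{"offset": [4,0,-3],"rot": [0,0,25],"gripper": 5.5},{"offset": [4,0,-3],"rot": [0,0,33],"gripper": 5.5},{"offset": [4,0,-3],"rot": [0,0,42],"gripper": 5.5},{"offset": [4,0,-3],"rot": [0,0,50],"gripper": 5.5},{"offset": [4,0,-3],"rot": [0,0,58],"gripper": 5.5},{"offset": [4,0,-3],"rot": [0,0,66],"gripper": 5.5},{"offset": [4,0,-3],"rot": [0,0,75],"gripper": 5.5},{"offset": [4,0,-3],"rot": [0,0,83],"gripper": 5.5},{"offset": [4,0,-3],"rot": [0,0,91],"gripper": 5.5},{"offset": [4,0,-3],"rot": [0,0,100],"gripper": 5.5}]'

```text
time_s: 5.2
eef_pos: [487.8, -332.9, 186.3]
ee_rot: [0.159, 0.721, 0.64, 0.213]
force: [-0.3, -0.4, -0.1]
grip_width: 0.645
grip_force: 0.0
```

```bash
cat >> h.py <<'E'
def fpose(b,t): return pose(0,b,t)*R.from_euler('z',np.pi)
BP=np.array([519.3,-341.2,0]);BB=np.radians(6.17)
GP=BP-60*np.array([np.cos(BB),np.sin(BB),0])
E
python3 - <<'E'
from h import *
print(sense()["joints"])
move(GP+[0,0,110],fpose(BB,38))
E
```

```text
[-0.93753145  0.46513009  1.68547017  0.65348935  0.80322346 -1.23758799]
tcp [ 426.6 -351.2  152.6] offset cm [-2.72 -6.69 -0.31] rot deg [-4.22  6.5  77.17]
```

step_arm --plan '[{"offset": [-2.7,-6.7,-0.3],"rot": [-4.2,6.5,77],"gripper": 5.5},{"offset": [-2.7,-6.7,-0.3],"rot": [-4.2,6.5,77],"gripper": 5.5},{"offset": [-2.7,-6.7,-0.3],"rot": [-4.2,6.5,77],"gripper": 5.5},{"offset": [-2.7,-6.7,-0.3],"rot": [-4.2,6.5,77],"gripper": 5.5},{"offset": [-2.7,-6.7,-0.3],"rot": [-4.2,6.5,77],"gripper": 5.5},{"offset": [-2.7,-6.7,-0.3],"rot": [-4.2,6.5,77],"gripper": 5.5},{"offset": [-2.7,-6.7,-0.3],"rot": [-4.2,6.5,77],"gripper": 5.5},{"offset": [-2.7,-6.7,-0.3],"rot": [-4.2,6.5,77],"gripper": 5.5},{"offset": [-2.7,-6.7,-0.3],"rot": [-4.2,6.5,77],"gripper": 5.5},{"offset": [-2.7,-6.7,-0.3],"rot": [-4.2,6.5,77],"gripper": 5.5},{"offset": [-2.7,-6.7,-0.3],"rot": [-4.2,6.5,77],"gripper": 5.5},{"offset": [-2.7,-6.7,-0.3],"rot": [-4.2,6.5,77],"gripper": 5.5}]'

```text
time_s: 6.4
eef_pos: [426.7, -351.4, 152.5]
ee_rot: [-0.016, 0.944, 0.057, 0.325]
force: [0.2, 0.0, 0.5]
grip_width: 0.641
grip_force: 0.0
```

Run:
```python
from h import *
print(sense()["joints"])
for z in (110,60,42): move(GP+[0,0,z],fpose(BB,38))
```

```text
[-1.10121638  0.47021797  1.83774308  0.92039659  0.80900344 -0.30174794]
tcp [ 426.6 -351.2  152.6] offset cm [-0.   -0.02 -0.01] rot deg [-0.08  0.03  0.67]
tcp [ 426.6 -351.2  102.6] offset cm [-3.08 -0.05  3.93] rot deg [-0.08  0.03  0.67]
tcp [ 426.6 -351.2   84.6] offset cm [-4.19 -0.06  5.35] rot deg [-0.08  0.03  0.67]
```

Joints are comfortable now. Descend and grip.

step_arm --plan '[{"offset": [-1.5,0,2.0],"rot": [0,0,0.7],"gripper": 5.5},{"offset": [-3.1,0,3.9],"rot": [0,0,0.7],"gripper": 5.5},{"offset": [-3.7,-0.05,4.7],"rot": [0,0,0.7],"gripper": 5.5},{"offset": [-4.1,-0.05,5.2],"rot": [0,0,0.7],"gripper": 5.5},{"offset": [-4.2,-0.05,5.35],"rot": [0,0,0.7],"gripper": 5.5},{"offset": [-4.2,-0.05,5.35],"rot": [0,0,0.7],"gripper": 5.5}]'

```text
time_s: 7.0
eef_pos: [426.7, -351.4, 84.9]
ee_rot: [-0.018, 0.944, 0.05, 0.325]
force: [-1.1, 0.1, 0.5]
grip_width: 0.642
grip_force: 0.0
```

Run:
```python
from h import *
s=sense();print(s["joints"],s["force"])
for z in (42,40): move(GP+[0,0,z],fpose(BB,38))
c=cam("wrist");save(c,"w3.png")
```

```text
[-1.10136919  0.60132848  1.86369941  1.05829749  0.72228652 -0.47772478] [-1.11143169  0.14186672  0.50726662]
tcp [ 426.6 -351.2   84.6] offset cm [-0.03 -0.02  0.02] rot deg [-0.05 -0.   -0.15]
tcp [ 426.6 -351.2   82.6] offset cm [-0.15 -0.02  0.18] rot deg [-0.05 -0.   -0.15]
```

View pics/w3.png

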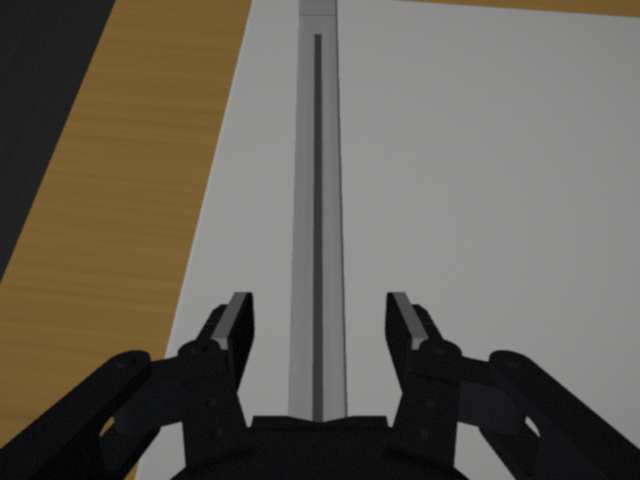

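The bar lies centred between the open pads (columns 290–345, with the pads at about 250 and 390). Next I close the gripper.

step_arm --plan '[{"offset": [0,0,0],"rot": [0,0,0],"gripper": 3.5},{"offset": [0,0,0],"rot": [0,0,0],"gripper": 2.5},{"offset": [0,0,0],"rot": [0,0,0],"gripper": 1.5},{"offset": [0,0,0],"rot": [0,0,0],"gripper": 1.5},{"offset": [0,0,0],"rot": [0,0,0],"gripper": 1.5},{"offset": [0,0,0],"rot": [0,0,0],"gripper": 1.5},{"offset": [0,0,0],"rot": [0,0,0],"gripper": 1.5}]' --squeeze 80

```text
time_s: 7.75
eef_pos: [426.6, -351.4, 85.0]
ee_rot: [-0.018, 0.944, 0.05, 0.325]
force: [-3.4, 0.9, 5.8]
grip_width: 0.233
grip_force: 78.7
```

step_arm --plan '[{"offset": [1.2,0,-1.6],"rot": [0,0,0],"gripper": 1.5},{"offset": [3.7,0,-4.7],"rot": [0,0,0],"gripper": 1.5},{"offset": [6.2,0,-7.9],"rot": [0,0,0],"gripper": 1.5},{"offset": [8.0,0,-10.2],"rot": [0,0,0],"gripper": 1.5},{"offset": [8.0,0,-10.2],"rot": [0,0,0],"gripper": 1.5},{"offset": [8.0,0,-10.2],"rot": [0,0,0],"gripper": 1.5}]'

```text
time_s: 8.35
eef_pos: [426.6, -351.3, 213.7]
ee_rot: [-0.019, 0.944, 0.05, 0.325]
force: [-0.0, 1.1, -2.1]
grip_width: 0.23
grip_force: 78.8
```

Run:
```python
from h import *
s=sense();print(s["joints"],s["force"],s["eef_pos"],s["grip_width"])
c=cam("side");save(c,"s2.png")
cw=cam("wrist");W=cloud(cw);T=np.linalg.inv
zt=np.array(s["eef_pos"]);Rt=rot(s["ee_rot"])
g=zt+Rt.apply([0,0,54]);ax=np.array([np.cos(BB),np.sin(BB),0]);ay=np.array([-ax[1],ax[0],0])
Q=(W-g);x=Q@ax;y=Q@ay;z=Q[...,2]
m=(abs(y)<9)&(abs(z)<60)&(x>25)&(x<220)
print(m.sum());A=np.c_[x[m],np.ones(m.sum())]
print("slope deg",np.degrees(np.arctan(np.polyfit(x[m],z[m],1)[0])),"z at0",np.polyfit(x[m],z[m],1)[1],x[m].max(),"yaw",np.degrees(np.polyfit(x[m],y[m],1)))
```

```text
[-1.1012157   0.36792728  1.79139097  0.82132657  0.90506266 -0.13621708] [-0.01803349  1.10775956 -2.07890931] [ 426.64501349 -351.3232435   213.66190707] 0.23017894203142097
9845
slope deg -0.42324187795577495 z at0 -7.031904594929189 189.94612604272777 yaw [ 0.00355841 -0.54009708]
```

View pics/s2.png

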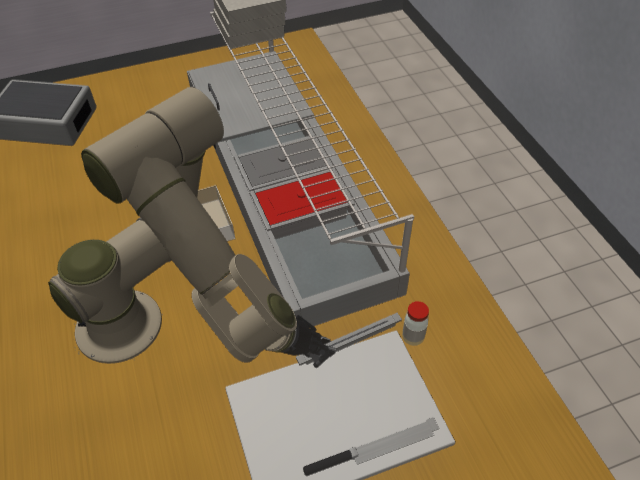

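The bar is held level: it points up-right at pixels (300,360) to (398,320), clear of the board, and the pan and the others are unmoved. Next is the hover pose in front of the well.

Run:
```python
from h import *
c=dict(np.load("c_top.npz"));print("shaker cap",ray(c,[(388,163)],125).round(0))
b=np.radians(1.2);a=np.array([np.cos(b),np.sin(b),0]);C=np.array([584,42,0])
move(C-130*a+[0,0,171],fpose(b,38.4))
```

```text
shaker cap [[ 723. -305.  125.]]
tcp [420.5  38.6 213.3] offset cm [  2.69 -38.81   2.27] rot deg [-3.26  0.51  3.63]
```

step_arm --plan '[{"offset": [0.6,-8,0.5],"rot": [-0.7,0.1,0.7],"gripper": 1.5},{"offset": [1.2,-16,1.0],"rot": [-1.4,0.2,1.5],"gripper": 1.5},{"offset": [1.8,-24,1.5],"rot": [-2,0.3,2.2],"gripper": 1.5},{"offset": [2.4,-32,2.0],"rot": [-2.7,0.4,3.0],"gripper": 1.5},{"offset": [2.7,-38.8,2.3],"rot": [-3.3,0.5,3.6],"gripper": 1.5},{"offset": [2.7,-38.8,2.3],"rot": [-3.3,0.5,3.6],"gripper": 1.5},{"offset": [2.7,-38.8,2.3],"rot": [-3.3,0.5,3.6],"gripper": 1.5},{"offset": [2.7,-38.8,2.3],"rot": [-3.3,0.5,3.6],"gripper": 1.5},{"offset": [2.7,-38.8,2.3],"rot": [-3.3,0.5,3.6],"gripper": 1.5},{"offset": [2.7,-38.8,2.3],"rot": [-3.3,0.5,3.6],"gripper": 1.5},{"offset": [2.7,-38.8,2.3],"rot": [-3.3,0.5,3.6],"gripper": 1.5},{"offset": [2.7,-38.8,2.3],"rot": [-3.3,0.5,3.6],"gripper": 1.5}]'

```text
time_s: 9.65
eef_pos: [421.2, 36.8, 213.4]
ee_rot: [-0.002, 0.944, 0.009, 0.329]
force: [0.6, 0.3, -2.2]
grip_width: 0.228
grip_force: 79.1
```

Run:
```python
from h import *
s=sense();print(s["joints"],s["force"],s["eef_pos"],s["grip_width"])
b=np.radians(1.2);a=np.array([np.cos(b),np.sin(b),0]);C=np.array([584,42,0])
move(C-130*a+[0,0,171],fpose(b,38.4))
c=cam("wrist");save(c,"w4.png");np.savez("c_w4",**{k:c[k] for k in("color","depth","cx","cy","f","M")})
W=cloud(c);g=np.array(s["eef_pos"])+rot(s["ee_rot"]).apply([0,0,54]);Q=W-g;ay=np.array([-a[1],a[0],0]);x=Q@a;y=Q@ay;z=Q[...,2]
m=(abs(y)<9)&(abs(z)<30)&(x>25)&(x<220);p=np.polyfit(x[m],z[m],1);print("bar slope",np.degrees(p[0]),p[1],x[m].max(),"yaw off",np.polyfit(x[m],y[m],1))
# z profile forward at several y for back deck
for yy in (0,20,60,80):
    q=W[(abs(W[...,1]-yy)<4)&(W[...,2]>90)&(W[...,2]<125)&(W[...,0]>650)]
    if len(q): 
        q=q[q[:,0].argsort()]; print(yy,[(int(k),round(float(np.median(q[abs(q[:,0]-k)<2][:,2])),1)) for k in range(690,760,4) if (abs(q[:,0]-k)<2).any()])
```

```text
[-0.27145577  0.01317351  2.24955853  0.66737872  0.28758261  0.6923052 ] [ 0.63741289  0.25662734 -2.23122662] [421.19944924  36.78190493 213.39324157] 0.22796650542624788
tcp [420.5  38.6 213.3] offset cm [-0.06 -0.18 -0.04] rot deg [ 0.22 -0.03 -0.  ]
bar slope 0.09860995947522237 -6.157361469410712 190.49478475668934 yaw off [-0.00013568 -0.00103236]
0 [(702, 100.3), (706, 101.3), (710, 105.4), (714, 105.2), (718, 107.9), (722, 110.4)]
20 [(702, 99.1), (706, 104.3), (710, 105.3), (714, 105.3), (718, 108.0), (722, 110.3)]
60 [(702, 100.1), (706, 105.2), (710, 105.3), (714, 105.2), (718, 108.5), (722, 110.2)]
80 [(702, 100.0), (706, 105.4), (710, 105.3), (714, 105.4), (718, 108.9), (722, 109.9)]
```

View pics/w4.png

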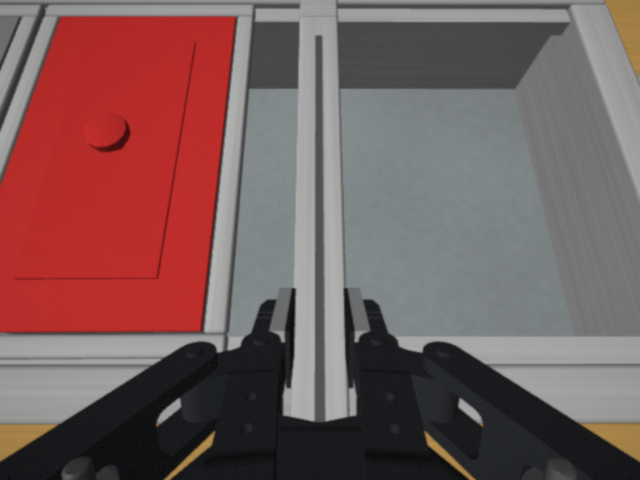

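The view from above the front ledge shows the bar in the grip along columns 300–345, the red pan's rim edge from (252,10) to (228,330), the back ledge at row 15 and the front ledge near row 340.

Run:
```python
from h import *
c=dict(np.load("c_w4.npz"));W=cloud(c)
for yy in (-10,0,10,80):
    q=W[(abs(W[...,1]-yy)<4)&(W[...,2]>92)&(W[...,2]<125)&(W[...,0]<490)]
    print(yy,[(int(k),round(float(np.median(q[abs(q[:,0]-k)<1.5][:,2])),1)) for k in range(430,470,3) if (abs(q[:,0]-k)<1.5).any()])
E=[]
for xx in range(470,700,10):
    q=W[(abs(W[...,0]-xx)<4)&(W[...,2]>100)&(W[...,2]<122)&(W[...,1]>65)&(W[...,1]<120)]
    if len(q): E.append((xx,np.percentile(q[:,1],3),np.median(q[:,2])))
E=np.array(E);print(E.round(1)[::4]);p=np.polyfit(E[:,0],E[:,1],1);print("edge yaw",np.degrees(p[0]),"y at 581",np.polyval(p,581))
```

```text
-10 [(454, 105.3), (457, 105.1), (460, 105.0)]
0 []
10 []
80 [(451, 105.7), (454, 105.2), (457, 105.1)]
[[470.   86.4 113.1]
 [510.   87.3 113.1]
 [550.   88.3 113.1]
 [590.   89.2 113.2]
 [630.   90.  113.2]
 [670.   91.  113.2]]
edge yaw 1.315784761234179 y at 581 88.96785810621452
```

Run:
```python
from h import *
b=np.radians(1.3);a=np.array([np.cos(b),np.sin(b),0]);C=np.array([581.7,43,0])
for d,z in((120,144),(58.5,144),(58.5,124),(58.5,121),(58.5,119)): move(C-d*a+[0,0,z],fpose(b,38.4))
```

```text
tcp [428.2  39.5 186.3] offset cm [-1.14 -0.27  2.57] rot deg [ 0.28 -0.04 -0.08]
tcp [489.7  40.9 186.3] offset cm [ 3.68 -0.29  6.39] rot deg [ 0.28 -0.04 -0.08]
tcp [489.7  40.9 166.3] offset cm [ 2.44 -0.3   7.96] rot deg [ 0.28 -0.04 -0.08]
tcp [489.7  40.9 163.3] offset cm [ 2.25 -0.3   8.19] rot deg [ 0.28 -0.04 -0.08]
tcp [489.7  40.9 161.3] offset cm [ 2.12 -0.3   8.35] rot deg [ 0.28 -0.04 -0.08]
```

step_arm --plan '[{"offset": [-1.1,-0.3,2.6],"rot": [0.3,0,-0.1],"gripper": 1.5},{"offset": [-1.1,-0.3,2.6],"rot": [0.3,0,-0.1],"gripper": 1.5},{"offset": [0.5,-0.3,3.8],"rot": [0.3,0,-0.1],"gripper": 1.5},{"offset": [2.1,-0.3,5.1],"rot": [0.3,0,-0.1],"gripper": 1.5},{"offset": [3.7,-0.3,6.4],"rot": [0.3,0,-0.1],"gripper": 1.5},{"offset": [3.7,-0.3,6.4],"rot": [0.3,0,-0.1],"gripper": 1.5},{"offset": [3.7,-0.3,6.4],"rot": [0.3,0,-0.1],"gripper": 1.5},{"offset": [3.7,-0.3,6.4],"rot": [0.3,0,-0.1],"gripper": 1.5}]'

```text
time_s: 10.5
eef_pos: [489.1, 42.0, 186.4]
ee_rot: [-0.004, 0.944, 0.012, 0.329]
force: [0.9, -0.6, -1.7]
grip_width: 0.231
grip_force: 79.1
```

```bash
cat > chk.py <<'E'
from h import *
s=sense();print(s["joints"].round(2),np.round(s["force"],1),np.round(s["eef_pos"],1),s["grip_width"])
b=np.radians(1.3);a=np.array([np.cos(b),np.sin(b),0]);C=np.array([581.7,43,0])
c=cam("wrist");W=cloud(c);g=np.array(s["eef_pos"])+rot(s["ee_rot"]).apply([0,0,54]);Q=W-g;ay=np.array([-a[1],a[0],0]);x=Q@a;y=Q@ay;z=Q[...,2]
m=(abs(y)<9)&(z<2)&(z>-15)&(x>25)&(x<220);p=np.polyfit(x[m],z[m],1);print("bar slope",np.degrees(p[0]),p[1],"end",x[m].max(),"world end x",W[...,0][m].max(),"top z ends",g[2]+np.polyval(p,[0,190]))
for yy in (10,75):
    q=W[(abs(W[...,1]-yy)<4)&(W[...,2]>90)&(W[...,2]<125)&(W[...,0]>650)]
    print(yy,[(int(k),round(float(np.median(q[abs(q[:,0]-k)<1.5][:,2])),1)) for k in range(699,726,3) if (abs(q[:,0]-k)<1.5).any()])
E
python3 chk.py
python3 - <<'E'
from h import *
b=np.radians(1.3);a=np.array([np.cos(b),np.sin(b),0]);C=np.array([581.7,43,0])
for d,z in((58.5,144),(58.5,124),(58.5,121),(58.5,119)): move(C-d*a+[0,0,z],fpose(b,38.4))
c=cam("side");save(c,"s3.png")
E
```

```text
[-0.21  0.22  2.1   0.74  0.22  0.66] [ 0.9 -0.6 -1.7] [489.1  42.  186.4] 0.23120555616617874
bar slope 0.07398588501186595 -6.131737367768841 end 190.15746329359837 world end x 712.6747034858998 top z ends [137.92005723 138.16540372]
10 [(702, 99.7), (705, 101.7), (708, 105.2), (711, 105.2), (714, 105.2), (717, 106.2), (720, 109.9), (723, 111.1)]
75 [(702, 100.0), (705, 105.0), (708, 105.1), (711, 105.2), (714, 105.1), (717, 108.0), (720, 110.9), (723, 111.1)]
tcp [489.7  40.9 186.3] offset cm [0.03 0.12 0.04] rot deg [-0.08 -0.05  0.09]
tcp [489.7  40.9 166.3] offset cm [-1.22  0.12  1.61] rot deg [-0.08 -0.05  0.09]
tcp [489.7  40.9 163.3] offset cm [-1.4   0.12  1.85] rot deg [-0.08 -0.05  0.09]
tcp [489.7  40.9 161.3] offset cm [-1.53  0.12  2.  ] rot deg [-0.08 -0.05  0.09]
```

View pics/s3.png

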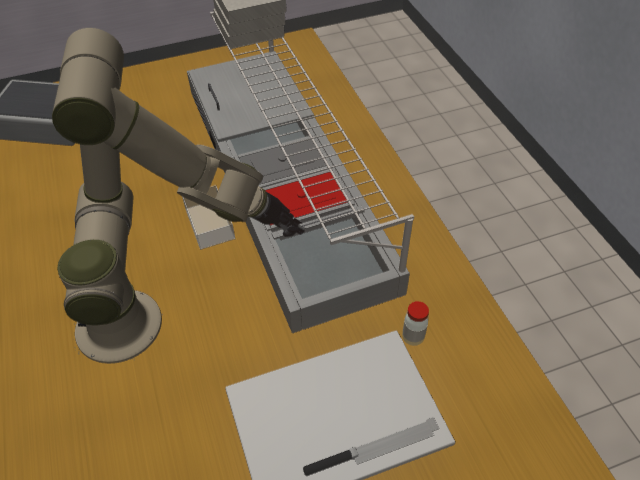

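The bar is over the well to the right of the red pan, with the forearm well above the tub and the gripper in front of the shelf. I lower it next.

step_arm --plan '[{"offset": [-0.4,0.1,0.5],"rot": [0,0,0],"gripper": 1.5},{"offset": [-0.8,0.1,1.1],"rot": [0,0,0],"gripper": 1.5},{"offset": [-1.2,0.1,1.6],"rot": [0,0,0],"gripper": 1.5},{"offset": [-1.3,0.1,1.7],"rot": [0,0,0],"gripper": 1.5},{"offset": [-1.4,0.1,1.85],"rot": [0,0,0],"gripper": 1.5},{"offset": [-1.4,0.1,1.85],"rot": [0,0,0],"gripper": 1.5}]'

```text
time_s: 11.2
eef_pos: [490.3, 41.3, 163.5]
ee_rot: [-0.004, 0.944, 0.012, 0.33]
force: [-0.3, -0.4, -2.4]
grip_width: 0.234
grip_force: 79.1
```

```bash
python3 chk.py
```

```text
[-0.21  0.27  2.12  1.01  0.17  0.38] [-0.3 -0.4 -2.4] [490.3  41.3 163.5] 0.23368312552187168
bar slope 0.1489232297726842 -6.166401104557414 end 190.35493454283824 world end x 714.3511356121599 top z ends [115.10762556 115.60147369]
10 [(702, 100.4), (705, 100.6), (708, 105.2), (711, 105.2), (714, 105.1), (717, 106.1), (720, 109.4), (723, 109.8)]
75 [(702, 100.0), (705, 105.1), (708, 105.2), (711, 105.3), (714, 105.2), (717, 108.0), (720, 110.4)]
```

step_arm --plan '[{"offset": [-0.06,0,0.08],"rot": [0,0,0],"gripper": 1.5},{"offset": [-0.09,0,0.12],"rot": [0,0,0],"gripper": 1.5},{"offset": [-0.12,0,0.16],"rot": [0,0,0],"gripper": 1.5},{"offset": [-0.12,0,0.16],"rot": [0,0,0],"gripper": 1.5}]'

```text
time_s: 11.65
eef_pos: [490.5, 41.4, 161.7]
ee_rot: [-0.004, 0.944, 0.012, 0.33]
force: [-2.5, -0.6, 1.6]
grip_width: 0.23
grip_force: 79.7
```

```bash
python3 chk.py
```

```text
[-0.21  0.28  2.12  1.04  0.17  0.35] [-2.5 -0.6  1.6] [490.5  41.4 161.7] 0.23030136947815738
bar slope -0.013010246805065667 -6.116904490597347 end 191.06621605951526 world end x 715.153919771523 top z ends [113.33160189 113.28845828]
10 [(702, 101.2), (705, 100.4), (708, 105.3), (711, 105.2), (714, 105.3), (717, 106.2), (720, 108.5)]
75 [(702, 100.2), (705, 105.2), (708, 105.3), (711, 105.4), (714, 105.3), (717, 107.7), (720, 105.6)]
```

step_arm --plan '[{"offset": [-0.02,0,0.03],"rot": [0,0,0],"gripper": 1.5},{"offset": [-0.02,0,0.03],"rot": [0,0,0],"gripper": 2.6},{"offset": [-0.02,0,0.03],"rot": [0,0,0],"gripper": 3.0},{"offset": [-0.02,0,0.03],"rot": [0,0,0],"gripper": 3.4},{"offset": [-0.02,0,0.03],"rot": [0,0,0],"gripper": 3.4},{"offset": [-0.02,0,0.03],"rot": [0,0,0],"gripper": 3.4},{"offset": [-0.02,0,0.03],"rot": [0,0,0],"gripper": 3.4}]' --squeeze 20

```text
time_s: 12.4
eef_pos: [490.5, 41.4, 161.1]
ee_rot: [-0.004, 0.944, 0.012, 0.329]
force: [0.1, 1.4, -1.5]
grip_width: 0.396
grip_force: 0.0
```

```bash
python3 chk.py
```

```text
[-0.21  0.28  2.12  1.05  0.17  0.34] [ 0.1  1.4 -1.5] [490.5  41.4 161.1] 0.39649482628668425
bar slope -0.011729824289475861 -5.478832105074797 end 189.94086726076077 world end x 713.9865056773733 top z ends [113.32399158 113.28509401]
10 [(702, 99.8), (705, 101.1), (708, 105.2), (711, 105.4), (714, 105.3), (717, 106.0), (720, 107.5)]
75 [(702, 99.9), (705, 105.2), (708, 105.4), (711, 105.1), (714, 105.3), (717, 107.2)]
```

step_arm --plan '[{"offset": [0,0,-2],"rot": [0,0,0],"gripper": 3.4},{"offset": [0,0,-4],"rot": [0,0,0],"gripper": 3.4},{"offset": [0,0,-6],"rot": [0,0,0],"gripper": 3.4},{"offset": [0,0,-8],"rot": [0,0,0],"gripper": 3.4},{"offset": [0,0,-8],"rot": [0,0,0],"gripper": 2.0},{"offset": [0,0,-8],"rot": [0,0,0],"gripper": 0},{"offset": [0,0,-8],"rot": [0,0,0],"gripper": 0}]'

```text
time_s: 13.15
eef_pos: [440.9, 40.1, 223.0]
ee_rot: [-0.004, 0.944, 0.012, 0.329]
force: [0.5, 0.5, -0.1]
grip_width: -0.001
grip_force: 0.0
```

```bash
cat > look.py <<'E'
from h import *
import sys
s=sense();print(s["time_s"],s["joints"].round(2),np.round(s["force"],1),np.round(s["eef_pos"],1),s["grip_width"])
c=cam("wrist");W=cloud(c)
if len(sys.argv)>1: save(c,sys.argv[1])
# top surfaces at z~113: bar and pan rim, per x slice
for xx in range(480,715,30):
    q=W[(abs(W[...,0]-xx)<4)&(abs(W[...,2]-113)<3.5)&(W[...,1]>0)&(W[...,1]<99)]
    if len(q)<5: continue
    y=np.sort(q[:,1]); i=np.where(np.diff(y)>2.5)[0]; segs=np.split(y,i+1)
    print(xx,[(round(a.min(),1),round(a.max(),1)) for a in segs if len(a)>3],"z",np.median(q[:,2]).round(1))
E
python3 look.py
```

```text
13.15 [-0.25  0.04  2.19  0.58  0.31  0.79] [ 0.5  0.5 -0.1] [440.9  40.1 223. ] -0.0005085851262910743
480 [(np.float64(86.1), np.float64(98.7))] z 113.1
510 [(np.float64(29.8), np.float64(51.6)), (np.float64(86.8), np.float64(98.9))] z 113.2
540 [(np.float64(30.6), np.float64(52.5)), (np.float64(87.5), np.float64(99.0))] z 113.2
570 [(np.float64(31.5), np.float64(53.1)), (np.float64(88.3), np.float64(99.0))] z 113.2
600 [(np.float64(32.5), np.float64(53.7)), (np.float64(89.0), np.float64(99.0))] z 113.2
630 [(np.float64(33.5), np.float64(55.0)), (np.float64(89.8), np.float64(98.9))] z 113.3
660 [(np.float64(33.8), np.float64(55.5)), (np.float64(90.6), np.float64(98.8))] z 113.3
690 [(np.float64(34.9), np.float64(56.7)), (np.float64(91.2), np.float64(98.9))] z 113.2
```

Run:
```python
from h import *
b=np.radians(1.4)
for x,y,z in((491.5,-2,150),(491.5,-2,110),(551.5,-1,110)): move(np.array([x,y,z]),fpose(b,38))
```

```text
tcp [458.3  -2.8 192.6] offset cm [-0.61  4.34  3.39] rot deg [-0.05 -0.4   0.03]
tcp [458.3  -2.8 152.6] offset cm [-3.1   4.34  6.53] rot deg [-0.05 -0.4   0.03]
tcp [518.3  -1.8 152.6] offset cm [ 1.61  4.39 10.25] rot deg [-0.05 -0.4   0.03]
```

step_arm --plan '[{"offset": [0,2.2,0],"rot": [0,0,0],"gripper": 0},{"offset": [0,4.3,0],"rot": [0,-0.4,0],"gripper": 0},{"offset": [0,4.3,0],"rot": [0,-0.4,0],"gripper": 0},{"offset": [-0.6,4.3,3.4],"rot": [0,-0.4,0],"gripper": 0},{"offset": [-0.6,4.3,3.4],"rot": [0,-0.4,0],"gripper": 0},{"offset": [-1.8,4.3,5.0],"rot": [0,-0.4,0],"gripper": 0},{"offset": [-3.1,4.3,6.5],"rot": [0,-0.4,0],"gripper": 0},{"offset": [-3.1,4.3,6.5],"rot": [0,-0.4,0],"gripper": 0},{"offset": [-3.1,4.3,6.5],"rot": [0,-0.4,0],"gripper": 0}]'

```text
time_s: 14.1
eef_pos: [457.9, -2.0, 154.0]
ee_rot: [-0.005, 0.945, 0.012, 0.326]
force: [-0.4, 0.2, 0.9]
grip_width: -0.004
grip_force: 0.0
```

```bash
python3 look.py
python3 - <<'E'
from h import *
b=np.radians(1.4)
for x,y,z in((491.5,-2,110),(551.5,-1,110)): move(np.array([x,y,z]),fpose(b,38))
E
```

```text
14.1 [-0.36  0.23  2.22  1.3   0.24 -0.03] [-0.4  0.2  0.9] [457.9  -2.  154. ] -0.003798135120364527
480 [(np.float64(36.1), np.float64(50.6)), (np.float64(85.2), np.float64(98.7))] z 113.1
510 [(np.float64(29.3), np.float64(51.5)), (np.float64(86.0), np.float64(98.9))] z 113.1
540 [(np.float64(30.2), np.float64(52.4)), (np.float64(86.7), np.float64(98.9))] z 113.2
570 [(np.float64(31.1), np.float64(53.2)), (np.float64(87.8), np.float64(99.0))] z 113.2
600 [(np.float64(32.1), np.float64(54.0)), (np.float64(88.7), np.float64(99.0))] z 113.1
630 [(np.float64(32.9), np.float64(54.9)), (np.float64(89.3), np.float64(99.0))] z 113.2
660 [(np.float64(33.7), np.float64(55.6)), (np.float64(90.2), np.float64(99.0))] z 113.2
tcp [458.3  -2.8 152.6] offset cm [-0.11  0.06  0.16] rot deg [-0.07 -0.13  0.07]
tcp [518.3  -1.8 152.6] offset cm [4.61 0.12 3.86] rot deg [-0.07 -0.13  0.07]
```

Now slide forward to the pushing place.

step_arm --plan '[{"offset": [1.5,0.1,1.4],"rot": [0,0,0],"gripper": 0},{"offset": [3.0,0.1,2.6],"rot": [0,0,0],"gripper": 0},{"offset": [4.6,0.1,3.9],"rot": [0,0,0],"gripper": 0},{"offset": [4.6,0.1,3.9],"rot": [0,0,0],"gripper": 0},{"offset": [4.6,0.1,3.9],"rot": [0,0,0],"gripper": 0}]'

```text
time_s: 14.65
eef_pos: [518.0, -1.7, 151.9]
ee_rot: [-0.004, 0.945, 0.012, 0.327]
force: [-1.0, -0.1, 0.4]
grip_width: 0.004
grip_force: 0.0
```

```bash
python3 look.py w5.png
python3 - <<'E'
from h import *
b=np.radians(1.4)
for y in (-1,5,10): move(np.array([551.5,y,110]),fpose(b,38))
E
```

```text
14.65 [-0.3   0.34  2.05  1.09  0.23  0.22] [-1.  -0.1  0.4] [518.   -1.7 151.9] 0.004271835696508296
510 [(np.float64(87.3), np.float64(99.0))] z 113.2
540 [(np.float64(35.5), np.float64(52.6)), (np.float64(86.8), np.float64(99.0))] z 113.2
570 [(np.float64(30.9), np.float64(53.5)), (np.float64(87.4), np.float64(99.0))] z 113.2
600 [(np.float64(32.0), np.float64(53.8)), (np.float64(88.7), np.float64(99.0))] z 113.2
630 [(np.float64(32.8), np.float64(54.9)), (np.float64(89.2), np.float64(99.0))] z 113.2
660 [(np.float64(33.6), np.float64(55.6)), (np.float64(89.7), np.float64(99.0))] z 113.2
690 [(np.float64(34.5), np.float64(56.4)), (np.float64(90.6), np.float64(98.9))] z 113.2
tcp [518.3  -1.8 152.6] offset cm [ 0.1   0.01 -0.03] rot deg [-0.05 -0.09  0.06]
tcp [518.3   4.2 152.6] offset cm [ 0.11 -0.59 -0.02] rot deg [-0.05 -0.09  0.06]
tcp [518.3   9.2 152.6] offset cm [ 0.12 -1.09 -0.02] rot deg [-0.05 -0.09  0.06]
```

View pics/w5.png

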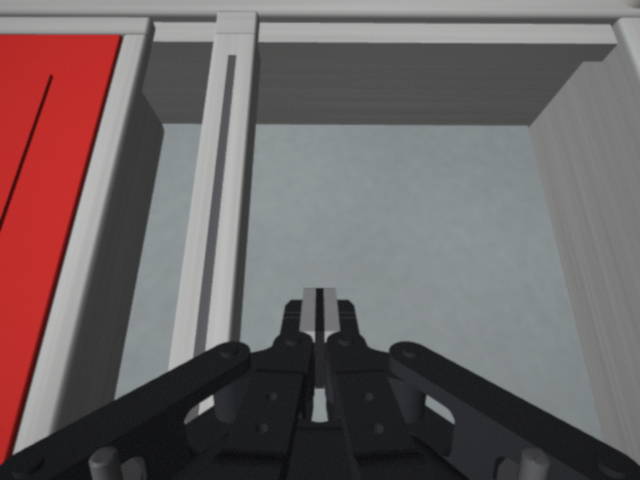

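The closed fingers stand to the right of the bar: tips at (320,300), bar at columns 175–255, pan rim edge running from (150,20) to (20,440). The left linkage knuckle at (232,350) reaches over the bar, so I check its height.

Run:
```python
from h import *
s=sense();c=cam("wrist");W=cloud(c);Rt=rot(s["ee_rot"]);p=np.array(s["eef_pos"])
for u,v in((232,350),(220,358),(238,345),(250,365),(200,372),(150,400),(60,445),(290,310),(288,330),(284,345),(300,300),(105,462)):
    w=W[v,u];print((u,v),w.round(0),"tool",Rt.inv().apply(w-p).round(0) if np.isfinite(w).all() else "")
```

```text
(232, 350) [540.  23. 144.] tool [ 13. -24.  20.]
(220, 358) [537.  26. 144.] tool [ 11. -27.  19.]
(238, 345) [541.  22. 138.] tool [ 11. -23.  25.]
(250, 365) [536.  18. 140.] tool [  7. -19.  21.]
(200, 372) [533.  29. 150.] tool [ 12. -30.  12.]
(150, 400) [527.  37. 159.] tool [ 12. -39.   1.]
(60, 445) [518.  51. 167.] tool [ 11. -52. -11.]
(290, 310) [557.  10. 110.] tool [  6. -10.  57.]
(288, 330) [548.   9. 123.] tool [  7. -10.  41.]
(284, 345) [542.   8. 141.] tool [12. -9. 23.]
(300, 300) [562.   6. 105.] tool [ 6. -7. 65.]
(105, 462) [516.  39. 170.] tool [ 11. -41. -15.]
```

step_arm --plan '[{"offset": [0,-0.8,0],"rot": [0,0,0],"gripper": 0},{"offset": [0,-1.5,0],"rot": [0,0,0],"gripper": 0},{"offset": [0,-1.8,0],"rot": [0,0,0],"gripper": 0},{"offset": [0,-2.1,0],"rot": [0,0,0],"gripper": 0},{"offset": [0,-2.4,0],"rot": [0,0,0],"gripper": 0},{"offset": [0,-2.7,0],"rot": [0,0,0],"gripper": 0},{"offset": [0,-3.0,0],"rot": [0,0,0],"gripper": 0},{"offset": [0,-3.3,0],"rot": [0,0,0],"gripper": 0},{"offset": [0,-3.6,0],"rot": [0,0,0],"gripper": 0},{"offset": [0,-3.9,0],"rot": [0,0,0],"gripper": 0},{"offset": [0,-4.2,0],"rot": [0,0,0],"gripper": 0},{"offset": [0,-4.2,0],"rot": [0,0,0],"gripper": 0}]'

```text
time_s: 15.95
eef_pos: [517.1, 40.4, 151.2]
ee_rot: [-0.004, 0.945, 0.012, 0.326]
force: [-0.7, -1.3, -0.5]
grip_width: -0.002
grip_force: 0.5
```

```bash
python3 look.py
```

```text
15.95 [-0.2   0.35  2.05  0.99  0.16  0.41] [-0.7 -1.3 -0.5] [517.1  40.4 151.2] -0.0015537478042420433
540 [(np.float64(57.3), np.float64(68.1)), (np.float64(74.6), np.float64(76.9)), (np.float64(87.3), np.float64(99.0))] z 113.2
570 [(np.float64(52.1), np.float64(74.7)), (np.float64(88.1), np.float64(99.0))] z 113.2
600 [(np.float64(49.4), np.float64(71.7)), (np.float64(88.8), np.float64(99.0))] z 113.2
630 [(np.float64(46.6), np.float64(68.8)), (np.float64(89.6), np.float64(99.0))] z 113.2
660 [(np.float64(43.7), np.float64(66.1)), (np.float64(90.5), np.float64(98.9))] z 113.2
690 [(np.float64(40.9), np.float64(63.3)), (np.float64(91.0), np.float64(98.9))] z 113.1
```

step_arm --plan '[{"offset": [0,-0.15,0],"rot": [0,0,0],"gripper": 0},{"offset": [0,-0.3,0],"rot": [0,0,0],"gripper": 0},{"offset": [0,-0.45,0],"rot": [0,0,0],"gripper": 0},{"offset": [0,-0.6,0],"rot": [0,0,0],"gripper": 0},{"offset": [0,-0.6,0],"rot": [0,0,0],"gripper": 0}]'

```text
time_s: 16.5
eef_pos: [517.2, 45.1, 151.3]
ee_rot: [-0.003, 0.945, 0.011, 0.327]
force: [-1.5, -7.5, -1.0]
grip_width: -0.003
grip_force: 4.2
```

```bash
python3 look.py
```

```text
16.5 [-0.18  0.35  2.05  0.96  0.15  0.45] [-1.5 -7.5 -1. ] [517.2  45.1 151.3] -0.003233055480417959
540 [(np.float64(61.8), np.float64(71.7)), (np.float64(87.9), np.float64(99.0))] z 113.2
570 [(np.float64(56.9), np.float64(79.2)), (np.float64(88.7), np.float64(99.0))] z 113.2
600 [(np.float64(55.0), np.float64(77.0)), (np.float64(89.1), np.float64(99.0))] z 113.2
630 [(np.float64(52.7), np.float64(75.3)), (np.float64(89.9), np.float64(98.9))] z 113.2
660 [(np.float64(50.9), np.float64(73.3)), (np.float64(90.5), np.float64(99.0))] z 113.3
690 [(np.float64(48.7), np.float64(71.0)), (np.float64(91.1), np.float64(98.9))] z 113.2
```

step_arm --plan '[{"offset": [0,0.8,0],"rot": [0,0,0],"gripper": 0},{"offset": [0,1.8,0],"rot": [0,0,0],"gripper": 0},{"offset": [0,2.5,0],"rot": [0,0,0],"gripper": 0},{"offset": [0,2.5,0],"rot": [0,0,0],"gripper": 0}]'

```text
time_s: 16.95
eef_pos: [517.8, 20.5, 151.3]
ee_rot: [-0.004, 0.945, 0.012, 0.326]
force: [-0.7, 0.2, -0.2]
grip_width: -0.004
grip_force: 0.0
```

```bash
python3 look.py
python3 - <<'E'
from h import *
s=sense();c=cam("wrist");W=cloud(c)
# bar far end and back deck line
m=(abs(W[...,2]-113.2)<2)&(W[...,1]>38)&(W[...,1]<72)&(W[...,0]>690)
print("bar far x max",np.percentile(W[m][:,0],[50,98,99.5]))
for yy in (20,80):
    q=W[(abs(W[...,1]-yy)<4)&(W[...,2]>90)&(W[...,2]<125)&(W[...,0]>650)]
    print(yy,[(int(k),round(float(np.median(q[abs(q[:,0]-k)<1.5][:,2])),1)) for k in range(705,726,3) if (abs(q[:,0]-k)<1.5).any()])
b=np.radians(1.4)
for x,y in ((590,22),(600,22),(610,22)): move(np.array([x,y,110]),fpose(b,38))
E
```

```text
16.95 [-0.25  0.34  2.05  1.05  0.19  0.31] [-0.7  0.2 -0.2] [517.8  20.5 151.3] -0.004331911657456197
540 [(np.float64(58.5), np.float64(81.3)), (np.float64(87.4), np.float64(99.0))] z 113.2
570 [(np.float64(56.5), np.float64(78.9)), (np.float64(88.2), np.float64(99.0))] z 113.2
600 [(np.float64(54.4), np.float64(77.1)), (np.float64(89.1), np.float64(98.9))] z 113.2
630 [(np.float64(52.5), np.float64(74.7)), (np.float64(89.5), np.float64(98.9))] z 113.2
660 [(np.float64(50.6), np.float64(73.0)), (np.float64(90.4), np.float64(99.0))] z 113.2
690 [(np.float64(48.7), np.float64(70.7)), (np.float64(90.7), np.float64(98.9))] z 113.2
bar far x max [705.13123771 725.17869971 725.70424293]
20 [(705, 101.8), (708, 105.3), (711, 105.2), (714, 105.4), (717, 106.3), (720, 110.1), (723, 111.2)]
80 [(705, 105.3), (708, 105.3), (711, 105.3), (714, 105.3), (717, 108.1), (720, 111.0), (723, 111.2)]
tcp [556.8  21.2 152.6] offset cm [3.16 0.1  2.31] rot deg [-0.05 -0.08  0.04]
tcp [566.8  21.2 152.6] offset cm [3.94 0.13 2.92] rot deg [-0.05 -0.08  0.04]
tcp [576.8  21.2 152.6] offset cm [4.73 0.15 3.54] rot deg [-0.05 -0.08  0.04]
```

Run:
```python
from h import *
b=np.radians(1.4)
for x,y in ((575,20),(602,20)): move(np.array([x,y,111]),fpose(b,41))
```

```text
tcp [539.6  19.1 151.8] offset cm [1.75 0.26 1.31] rot deg [-0.05  2.92  0.03]
tcp [566.6  19.1 151.8] offset cm [3.88 0.33 2.97] rot deg [-0.05  2.92  0.03]
```

step_arm --plan '[{"offset": [0.9,0.3,0.7],"rot": [0,2.9,0],"gripper": 0},{"offset": [1.75,0.3,1.3],"rot": [0,2.9,0],"gripper": 0},{"offset": [2.5,0.3,1.9],"rot": [0,2.9,0],"gripper": 0},{"offset": [3.2,0.3,2.4],"rot": [0,2.9,0],"gripper": 0},{"offset": [3.9,0.3,3.0],"rot": [0,2.9,0],"gripper": 0},{"offset": [3.9,0.3,3.0],"rot": [0,2.9,0],"gripper": 0},{"offset": [3.9,0.3,3.0],"rot": [0,2.9,0],"gripper": 0}]'

```text
time_s: 17.75
eef_pos: [566.6, 19.7, 151.5]
ee_rot: [-0.005, 0.937, 0.012, 0.35]
force: [-0.0, 0.2, -0.6]
grip_width: 0.003
grip_force: 0.0
```

```bash
python3 look.py
python3 - <<'E'
from h import *
c=cam("side");save(c,"s4.png")
E
```

```text
17.75 [-0.23  0.43  1.94  1.14  0.18  0.24] [-0.   0.2 -0.6] [566.6  19.7 151.5] 0.003069871535850499
570 [(np.float64(56.5), np.float64(64.9)), (np.float64(92.0), np.float64(99.0))] z 113.2
600 [(np.float64(54.5), np.float64(76.9)), (np.float64(88.8), np.float64(99.0))] z 113.1
630 [(np.float64(52.5), np.float64(74.9)), (np.float64(89.5), np.float64(99.0))] z 113.2
660 [(np.float64(50.6), np.float64(73.0)), (np.float64(89.9), np.float64(98.9))] z 113.2
690 [(np.float64(48.4), np.float64(70.7)), (np.float64(90.6), np.float64(98.9))] z 113.2
```

View pics/s4.png

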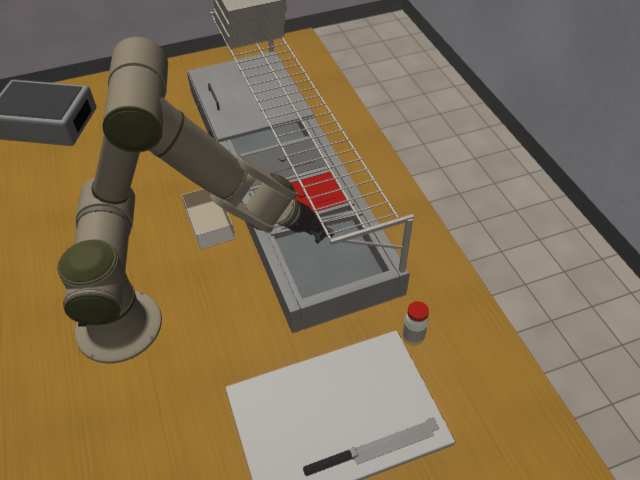

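The gripper is under the shelf's front right end without touching it, the bar lies in the well, and everything else is undisturbed. I push the back half of the bar next.

step_arm --plan '[{"offset": [0,-1.0,0],"rot": [0,0,0],"gripper": 0},{"offset": [0,-1.8,0],"rot": [0,0,0],"gripper": 0},{"offset": [0,-2.1,0],"rot": [0,0,0],"gripper": 0},{"offset": [0,-2.4,0],"rot": [0,0,0],"gripper": 0},{"offset": [0,-2.6,0],"rot": [0,0,0],"gripper": 0},{"offset": [0,-2.8,0],"rot": [0,0,0],"gripper": 0},{"offset": [0,-2.8,0],"rot": [0,0,0],"gripper": 0}]'

```text
time_s: 18.55
eef_pos: [566.2, 47.4, 151.7]
ee_rot: [-0.005, 0.937, 0.012, 0.35]
force: [0.3, 0.6, -0.2]
grip_width: -0.002
grip_force: 0.1
```

```bash
python3 look.py
```

```text
18.55 [-0.16  0.43  1.94  1.06  0.14  0.38] [ 0.3  0.6 -0.2] [566.2  47.4 151.7] -0.002405682689467712
570 [(np.float64(88.6), np.float64(92.5))] z 112.5
600 [(np.float64(59.4), np.float64(83.2)), (np.float64(89.1), np.float64(99.0))] z 113.2
630 [(np.float64(60.3), np.float64(82.4)), (np.float64(89.9), np.float64(99.0))] z 113.2
660 [(np.float64(59.7), np.float64(81.6)), (np.float64(90.5), np.float64(99.0))] z 113.2
690 [(np.float64(58.9), np.float64(81.0)), (np.float64(91.0), np.float64(99.0))] z 113.2
```

step_arm --plan '[{"offset": [0,-0.1,0],"rot": [0,0,0],"gripper": 0},{"offset": [0,-0.2,0],"rot": [0,0,0],"gripper": 0},{"offset": [0,-0.3,0],"rot": [0,0,0],"gripper": 0},{"offset": [0,-0.3,0],"rot": [0,0,0],"gripper": 0}]'

```text
time_s: 19.0
eef_pos: [566.1, 50.4, 151.7]
ee_rot: [-0.004, 0.937, 0.012, 0.35]
force: [0.9, -0.8, 0.1]
grip_width: -0.005
grip_force: 0.3
```

```bash
python3 look.py
```

```text
19.0 [-0.16  0.43  1.94  1.04  0.14  0.4 ] [ 0.9 -0.8  0.1] [566.1  50.4 151.7] -0.0054133150671571845
570 [(np.float64(88.8), np.float64(95.3))] z 113.1
600 [(np.float64(60.1), np.float64(86.0)), (np.float64(89.3), np.float64(99.0))] z 113.2
630 [(np.float64(63.8), np.float64(85.9)), (np.float64(89.7), np.float64(99.0))] z 113.2
660 [(np.float64(63.6), np.float64(85.6)), (np.float64(90.5), np.float64(98.9))] z 113.2
690 [(np.float64(63.5), np.float64(85.5)), (np.float64(91.0), np.float64(99.0))] z 113.1
```

step_arm --plan '[{"offset": [0,-0.07,0],"rot": [0,0,0],"gripper": 0},{"offset": [0,-0.14,0],"rot": [0,0,0],"gripper": 0},{"offset": [0,-0.2,0],"rot": [0,0,0],"gripper": 0},{"offset": [0,-0.2,0],"rot": [0,0,0],"gripper": 0}]'

```text
time_s: 19.45
eef_pos: [566.1, 52.4, 151.7]
ee_rot: [-0.004, 0.937, 0.012, 0.35]
force: [0.9, -0.3, 0.1]
grip_width: 0.002
grip_force: 0.4
```

```bash
cat > edge.py <<'E'
from h import *
s=sense();print(s["time_s"],np.round(s["force"],1),np.round(s["eef_pos"],1))
c=cam("wrist");W=cloud(c);L=[]
# gap: bar left edge and rim edge per x from finer slices; lid red edge as pan reference
hsv=cv2.cvtColor(c["color"],cv2.COLOR_RGB2HSV);red=(hsv[...,1]>150)&((hsv[...,0]<8)|(hsv[...,0]>172))
for xx in range(600,712,10):
    sl=abs(W[...,0]-xx)<3
    q=np.sort(W[sl&(abs(W[...,2]-113)<2)&(W[...,1]>40)&(W[...,1]<99)][:,1])
    r=W[sl&red&(W[...,2]<125)][:,1]
    if len(q)<5: continue
    d=np.diff(q); k=np.where(q[:-1]>75)[0]; i=k[d[k].argmax()]
    print(xx,"right",round(q[0],1),"maxgap",round(d[i],2),"at",round(q[i],1),"lid edge",round(np.percentile(r,1),1) if len(r) else None)
E
python3 edge.py
```

```text
19.45 [ 0.9 -0.3  0.1] [566.1  52.4 151.7]
600 right 66.7 maxgap 1.33 at 87.9 lid edge 103.6
610 right 40.0 maxgap 1.65 at 87.9 lid edge 103.8
620 right 66.0 maxgap 1.57 at 87.9 lid edge 104.0
630 right 66.0 maxgap 1.84 at 88.1 lid edge 104.2
640 right 66.0 maxgap 2.1 at 88.0 lid edge 104.4
650 right 66.1 maxgap 1.87 at 88.3 lid edge 104.6
660 right 66.2 maxgap 2.21 at 88.3 lid edge 105.0
670 right 66.3 maxgap 2.16 at 88.5 lid edge 105.0
680 right 66.4 maxgap 2.35 at 88.4 lid edge 105.5
690 right 66.4 maxgap 2.45 at 88.6 lid edge 105.7
700 right 66.5 maxgap 2.69 at 88.6 lid edge 107.5
710 right 66.6 maxgap 3.19 at 88.5 lid edge None
```

step_arm --plan '[{"offset": [0,-0.05,0],"rot": [0,0,0],"gripper": 0},{"offset": [0,-0.1,0],"rot": [0,0,0],"gripper": 0},{"offset": [0,-0.12,0],"rot": [0,0,0],"gripper": 0},{"offset": [0,-0.12,0],"rot": [0,0,0],"gripper": 0}]'

```text
time_s: 19.9
eef_pos: [566.0, 53.5, 151.7]
ee_rot: [-0.004, 0.937, 0.012, 0.35]
force: [-0.4, -1.1, -0.9]
grip_width: 0.002
grip_force: 0.5
```

```bash
python3 edge.py
```

```text
19.9 [-0.4 -1.1 -0.9] [566.   53.5 151.7]
600 right 67.8 maxgap 0.2 at 89.0 lid edge 103.6
610 right 40.0 maxgap 0.42 at 89.1 lid edge 103.8
620 right 67.2 maxgap 0.57 at 89.2 lid edge 104.1
630 right 67.3 maxgap 0.35 at 89.5 lid edge 104.2
640 right 67.5 maxgap 0.45 at 89.6 lid edge 104.5
650 right 67.6 maxgap 0.48 at 89.8 lid edge 104.7
660 right 67.8 maxgap 0.65 at 89.7 lid edge 105.0
670 right 67.9 maxgap 0.77 at 90.0 lid edge 105.1
680 right 68.1 maxgap 0.63 at 90.2 lid edge 105.5
690 right 68.2 maxgap 0.9 at 90.3 lid edge 105.5
700 right 68.5 maxgap 0.97 at 90.4 lid edge 110.4
710 right 68.7 maxgap 1.23 at 90.6 lid edge None
```

step_arm --plan '[{"offset": [0,-0.02,0],"rot": [0,0,0],"gripper": 0},{"offset": [0,-0.03,0],"rot": [0,0,0],"gripper": 0},{"offset": [0,-0.03,0],"rot": [0,0,0],"gripper": 0}]'

```text
time_s: 20.25
eef_pos: [566.0, 53.8, 151.7]
ee_rot: [-0.004, 0.937, 0.012, 0.35]
force: [0.8, -1.0, -0.5]
grip_width: 0.0
grip_force: 0.6
```

```bash
python3 edge.py|sed -n '1p;2p;4p;7p;10,13p'; python3 -c "
from h import *
f=[]
for i in range(6): cam('top'); s=sense(); f.append(list(s['force'])+[s['grip_force']])
print(np.mean(f,0).round(2))"
```

```text
20.25 [ 0.8 -1.  -0.5] [566.   53.8 151.7]
600 right 68.0 maxgap 0.2 at 89.0 lid edge 103.6
620 right 67.5 maxgap 0.2 at 89.6 lid edge 104.0
650 right 68.0 maxgap 0.25 at 90.2 lid edge 104.6
680 right 68.5 maxgap 0.4 at 90.4 lid edge 105.4
690 right 68.8 maxgap 0.57 at 90.4 lid edge 105.4
700 right 68.9 maxgap 0.47 at 90.9 lid edge 112.7
710 right 69.0 maxgap 0.72 at 90.8 lid edge None
[ 0.56 -1.26 -0.09  0.6 ]
```

step_arm --plan '[{"offset": [0,-0.02,0],"rot": [0,0,0],"gripper": 0},{"offset": [0,-0.02,0],"rot": [0,0,0],"gripper": 0}]'

```text
time_s: 20.8
eef_pos: [566.0, 54.0, 151.7]
ee_rot: [-0.004, 0.937, 0.012, 0.35]
force: [1.3, -1.2, -0.3]
grip_width: 0.0
grip_force: 0.6
```

```bash
cat > fr.py <<'E'
from h import *
f=[]
for i in range(6): cam('top'); s=sense(); f.append(list(s['force'])+[s['grip_force']])
print(np.mean(f,0).round(2))
E
python3 edge.py|sed -n '1p;2p;4p;7p;10,13p'; python3 fr.py
```

```text
20.8 [ 1.3 -1.2 -0.3] [566.   54.  151.7]
600 right 68.3 maxgap 0.16 at 89.2 lid edge 103.6
620 right 67.8 maxgap 0.18 at 95.2 lid edge 104.1
650 right 68.3 maxgap 0.21 at 87.7 lid edge 104.9
680 right 68.9 maxgap 0.33 at 90.4 lid edge 105.4
690 right 69.1 maxgap 0.22 at 88.0 lid edge 105.5
700 right 69.2 maxgap 0.51 at 91.0 lid edge 106.8
710 right 69.5 maxgap 0.32 at 95.0 lid edge None
[ 0.55 -1.25 -0.03  0.6 ]
```

step_arm --plan '[{"offset": [0,-0.02,0],"rot": [0,0,0],"gripper": 0},{"offset": [0,-0.02,0],"rot": [0,0,0],"gripper": 0}]'

```text
time_s: 21.35
eef_pos: [566.0, 54.1, 151.7]
ee_rot: [-0.004, 0.937, 0.012, 0.35]
force: [0.7, -1.3, -0.6]
grip_width: -0.0
grip_force: 1.0
```

```bash
python3 edge.py|sed -n '1p;2p;4p;7p;10,13p'; python3 fr.py
```

```text
21.35 [ 0.7 -1.3 -0.6] [566.   54.1 151.7]
600 right 68.4 maxgap 0.17 at 75.7 lid edge 103.5
620 right 67.8 maxgap 0.16 at 91.1 lid edge 104.0
650 right 68.4 maxgap 0.22 at 87.9 lid edge 104.7
680 right 69.0 maxgap 0.22 at 90.5 lid edge 105.4
690 right 69.2 maxgap 0.26 at 90.9 lid edge 105.6
700 right 69.4 maxgap 0.32 at 91.1 lid edge 110.5
710 right 69.7 maxgap 0.37 at 91.2 lid edge None
[ 0.81 -2.2  -0.08  1.18]
```

step_arm --plan '[{"offset": [0,0.6,0],"rot": [0,0,0],"gripper": 0},{"offset": [0,1.5,0],"rot": [0,0,0],"gripper": 0},{"offset": [0,2.0,0],"rot": [0,0,0],"gripper": 0},{"offset": [-2.6,2.0,-2.3],"rot": [0,0,0],"gripper": 0},{"offset": [-5.3,2.0,-4.6],"rot": [0,0,0],"gripper": 0},{"offset": [-5.3,2.0,-4.6],"rot": [0,0,0],"gripper": 0},{"offset": [-5.3,2.0,-4.6],"rot": [0,0,0],"gripper": 0},{"offset": [-5.3,2.0,-8.6],"rot": [0,0,0],"gripper": 0},{"offset": [-5.3,2.0,-12.6],"rot": [0,0,0],"gripper": 0},{"offset": [-5.3,2.0,-14.6],"rot": [0,0,0],"gripper": 0},{"offset": [-5.3,2.0,-14.6],"rot": [0,0,0],"gripper": 0}]'

```text
time_s: 22.8
eef_pos: [430.7, 30.5, 228.7]
ee_rot: [-0.004, 0.937, 0.012, 0.35]
force: [0.5, 0.7, 0.5]
grip_width: -0.002
grip_force: 0.0
```

```bash
sed -i 's/range(600,712,10)/range(450,722,15)/' edge.py; python3 edge.py; python3 look.py
```

```text
22.8 [0.5 0.7 0.5] [430.7  30.5 228.7]
465 right 65.1 maxgap 0.69 at 91.6 lid edge 101.7
480 right 65.1 maxgap 0.41 at 86.9 lid edge 102.0
495 right 65.4 maxgap 0.39 at 98.4 lid edge 102.3
510 right 65.7 maxgap 0.37 at 75.9 lid edge 102.4
525 right 66.1 maxgap 0.35 at 87.8 lid edge 103.0
540 right 66.3 maxgap 0.28 at 82.2 lid edge 103.4
555 right 66.6 maxgap 0.39 at 80.1 lid edge 103.6
570 right 66.9 maxgap 0.39 at 79.6 lid edge 103.8
585 right 67.2 maxgap 0.42 at 77.0 lid edge 103.8
600 right 67.4 maxgap 0.47 at 79.0 lid edge 104.3
615 right 67.9 maxgap 0.45 at 84.9 lid edge 104.8
630 right 68.4 maxgap 0.61 at 82.5 lid edge 105.1
645 right 68.6 maxgap 0.69 at 76.4 lid edge 105.1
660 right 68.5 maxgap 0.67 at 95.0 lid edge 105.3
675 right 69.1 maxgap 0.55 at 94.2 lid edge 106.1
690 right 69.0 maxgap 0.67 at 90.2 lid edge 106.2
705 right 69.3 maxgap 0.62 at 78.3 lid edge None
720 right 40.3 maxgap 1.03 at 83.7 lid edge None
22.85 [-0.29 -0.01  2.23  0.75  0.3   0.6 ] [ 1.2 -1.4  0.5] [429.8  30.6 229.8] 0.0022591697423016304
480 [(np.float64(65.1), np.float64(99.0))] z 113.1
510 [(np.float64(65.7), np.float64(99.0))] z 113.2
540 [(np.float64(66.3), np.float64(99.0))] z 113.2
570 [(np.float64(66.8), np.float64(98.9))] z 113.3
600 [(np.float64(67.6), np.float64(99.0))] z 113.2
630 [(np.float64(68.0), np.float64(99.0))] z 113.2
660 [(np.float64(68.5), np.float64(99.0))] z 113.2
690 [(np.float64(69.0), np.float64(98.9))] z 113.2
```

Run:
```python
from h import *
def lid(c):
    W=cloud(c);hsv=cv2.cvtColor(c["color"],cv2.COLOR_RGB2HSV);red=(hsv[...,1]>150)&((hsv[...,0]<8)|(hsv[...,0]>172))
    o=[]
    for x in range(480,680,20):
        r=W[(abs(W[...,0]-x)<3)&red&(W[...,2]<125)][:,1]; o.append(round(float(np.percentile(r,1)),1) if len(r) else None)
    return o
print(lid(dict(np.load("c_w4.npz"))));print(lid(cam("wrist")))
def red2(c):
    hsv=cv2.cvtColor(c["color"],cv2.COLOR_RGB2HSV);red=((hsv[...,1]>150)&((hsv[...,0]<8)|(hsv[...,0]>172))).astype(np.uint8)
    N,l,st,ce=cv2.connectedComponentsWithStats(cv2.morphologyEx(red,cv2.MORPH_CLOSE,np.ones((5,5))));k=1+st[1:,4].argmax();return st[k],ce[k]
for n in("top","side"): print(n,red2(dict(np.load(f"c_{n}.npz"))),red2(cam(n)))
```

```text
[101.0, 101.7, 102.1, 102.7, 103.0, 103.4, 103.8, 104.6, 105.3, 105.7]
[102.0, 102.3, 102.8, 103.4, 103.7, 103.8, 104.5, 105.1, 104.9, 105.8]
top (array([ 206,  172,   46,   79, 3518], dtype=int32), array([228.94457078, 211.3357021 ])) (array([ 206,  172,   46,   79, 3542], dtype=int32), array([228.81422925, 211.61490683]))
side (array([ 256,  172,   90,   53, 2703], dtype=int32), array([300.04550499, 197.7018128 ])) (array([ 256,  172,   90,   49, 2541], dtype=int32), array([301.96143251, 196.52735144]))
```

```bash
python3 -c "
from rig import *
print(finish_job())"
```

```text
the job is handed in; nothing more can be done
None
```

I handed the job in at about 23 s: the bar lies level on both ledges, flush along the red-lidded pan's right rim with no visible gap. One push briefly reached about 7.5 N, and the pan's front may have shifted by up to 1 mm. I saw no contact with the shelf or anything else; pan2, knife, shaker and tub were only checked by eye in the side views, not measured.

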